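# Index a pen barrel to its next flute on a fluting jig and hold it there

## Robot

A 6-joint arm with a two-finger parallel gripper is mounted at the origin on a cart in front of the work surface, level with it; the furniture and walls round the work are solid. World frame = base frame: x ahead of the robot, y to its left, z up, the work surface at z = 0. Lengths are in m, angles in degrees, forces in N, time in s.
With the tool pointing down it reaches from about 0.3 to 0.75 m from the base axis. Payload 8.5 kg.
Tool frame: the origin (TCP) lies midway between the tips of the shut fingers; the grasp point (between the pads) lies 19 mm behind it; z points along the fingers, y is the line along which they close (so a half turn about z gives the same grasp; the last joint's range is limited). The gripper opens to 85 mm and grips with 20 to 120 N. Pads are 22 mm wide; open, the fingers measure 114 mm over their backs; the gripper's body (76 mm by 85 mm) begins 54 mm behind the grasp point. The pads swing forward as they close: fully open they stand 13 mm farther back than shut.
Start: joints at [63.696, 21.807, 74.336, -0, 83.858, -12.336], TCP at [0.133, 0.534, 0.231] pointing down, gripper open.
Joint ranges: [-178.18, 178.18], [-50.72, 133.34], [12.68, 142.11], [-81.47, 261.47], [9.98, 163.14], [-165.26, 165.26]. Speed limits (degrees/s): [136.94, 136.94, 180, 180, 180, 180].

## Interface

Orientations are given as a 3x3 rotation matrix whose columns are the frame's x, y, z axes.
In Python, from rig import env, get_image, close_job gives the robot as it stands.
- The arm moves only by the tool step_arm, never from a script. Its argument "targets" is a list of rows, each a list of 2 entries, a list of its own where there are three numbers: the shift along the tool's x, y, z as a fraction of full scale, then the turn, a rotation vector about the tool's x, y, z as a fraction of full scale. In form: [[[x, y, z], [wx, wy, wz]], ...]. A call has 1 to 10 rows; each row is the pose to reach, as a shift and turn from the pose commanded when the call began, along the tool's axes at that moment; what a row does not reach only later rows make up. Full scale, the value 1, is 0.3 m for a shift and 45 degrees for a turn. A row lasts 1/12 s, in which the tool goes at most 41.7 mm and 7.16 degrees, less where a joint would pass 70% of its speed; a pose out of reach is approached as far as the arm can. A call with a number of a shift or a turn outside -1 to 1 is refused whole. A call with a gripper value outside its range is refused whole. "jaw" is the finger opening in mm, from 0 to 85.4, set as the call begins (left out, the last holds). The fingers move at their own pace and stop on an object; "grip_force" is the grip in N (left out, the last holds). Time passes only in rows, so rows that repeat a pose let the fingers close. It gives the time, the measured TCP pose, the force, the opening and the grip force at its end, in the units of the state.
- env.observe(): the state, without advancing time (a new reading comes with each control period).
- get_image(name): name is "side" or "top" or "wrist"; returns a dict with "img" (400x640x3 uint8, red, green, blue), "z_map" (400x640 float32, m along the optical axis (not along the pixel's ray), 0 where there is no reading), "intrinsics" (3x3 intrinsics, pixels), "rvec" (rotation vector, rad) and "tvec" (3), from world to camera coordinates, as OpenCV has them. Camera axes: x right, y down, z forward; pixel columns grow to the right and rows downward; lengths in m; the calibration is good to about 2 mm. The wrist camera is an equidistant fisheye: a pixel r from the principal point sees the ray r / f radians off the axis. A picture is of the moment at which its call begins.
- close_job(): hands the job in; it is judged then, once.
The state is a dict: "time_s": time; "q": joint angles; "qvel": joint speeds; "joint_efforts": joint torques, N m; "position": TCP position; "tool_rot": TCP orientation; "ft_force": force on the tool from outside, world axes, zero at the start; "wrist_torque": the same for the moment, N m; "grip_width": finger opening in m; "gripper_force": force on a finger pad.
Only numpy, scipy, OpenCV 4.12 (cv2) and the standard library are available. Lean on these libraries where they do the work, as an engineer would, in place of code of your own. Each camera call takes 0.05 s, during which the arm holds its last target. There are 200 camera calls.

## Task

The pen barrel in the fluting jig has just had a flute cut and still stands under the cutter. Draw the carriage (it has an upright wooden pull knob) out toward you until it comes up against its stop, and leave it there; only then turn the black index knob clockwise, three clicks on, to the third stop from where it rests now, without running past it. Leave the caliper, the polish tin and the walnut blank alone, and finish with your grip still on the index knob, holding it on that third stop ready for the next cut: do not let go.

Things in the scene. Friction and masses are not known exactly. Their poses are not given: they have to be found in the camera images.
- fluting_jig: Flute-cutting jig fixed to the table. Origin on the table; x along the bed from its front (robot) end to the guard, z up; turned up to 0.35 rad. Aluminium bed 150 mm wide, x -200 to +165 mm. Green guard box with clear windows, x -2 to +162 mm, 150 mm wide, 122 mm high. On it at x = 62 mm a black cutter motor, 52 mm across (foot 72 mm), top 235 mm above the table.
- carriage (a joint): How far the carriage is drawn out toward -x of the jig, m: 0 fully in, 0.120 against its hard stop (rubber-faced blocks on the bed); up to 0.025 at the start. Slides level, drags with about 3 N, stays where left. Its flat top, 112 mm wide, is 34 mm above the table; it carries the pull knob, the green index head with the index knob, and the pen barrel.
- pull_knob (a point): Where to grip the carriage's upright wooden pull knob: on its axis, 66 mm above the table. A round post 24 mm across from 39 to 70 mm above the table, 27 mm near its top at 90 mm. Rigid with the carriage, on the jig's centre line, 138 mm before the jig's origin when the carriage is fully in. The index knob's axis is 88 mm behind it (+x of the jig).
- dividing_plate (a joint): Angle of the steel dividing plate and the index knob fixed on it, rad, growing clockwise from above; vertical axis. 15 notches, 24 degrees (0.4189 rad) apart; a spring roller clicks into them: about 0.2 N m lifts it out, half way on the push vanishes, then it draws the plate into the next notch as strongly. It starts in the notch at 0: third stop 1.2566. No end stop after it.
- index_knob: Black bar-shaped index knob on the round dividing plate (72 mm across, top 78 mm above the table). Bar 44 mm long along its x, 14 mm wide along its y, flat sides, 84 to 108 mm above the table. Origin on its vertical axis, 80 mm above the table. At angle 0 its x is the jig's x; a white line on its top points to -x. Moves with the carriage.
- knob_grip (a point): Point on the axis of the index knob, 100 mm above the table: the height to grip the bar, which is flat-sided here (14 mm across).
- caliper: Steel caliper lying flat, 150 x 45 x 8 mm, beside the jig's bed on its left (+y of the jig); a bystander. Origin at the centre of its underside.
- polish_tin: Round polish tin with a green lid, 53 mm across, 18 mm high, to the right (-y) of the jig's bed; a bystander. Origin at the centre of its underside.
- walnut_blank: Dark walnut pen blank, 142 x 26 x 23 mm, lying along the jig on its right (-y); a bystander. Origin at the centre of its underside.

How it is judged (in metres and radians):
On the way, in this order (a step that is already met when the one before it is completed fails the run):
1. the carriage is drawn out against its stop, the index knob still on its first notch (value of joint carriage above 0.115 m and value of joint dividing_plate between -0.2 and 0.2 rad), for 0.2 s.
2. the index knob stands on the third stop, held by the fingers (value of joint carriage above 0.112 m and value of joint dividing_plate between 1.1566 and 1.3566 rad and contact force between the fingers and index_knob above 2 N), for 0.2 s.
At the end, for the whole second after the job is handed in: The carriage is within 8 mm of its stop (120 mm out), the dividing plate rests within 0.1 rad (6 degrees) of its third notch (1.2566 rad clockwise of the start), and the fingers still hold the index knob with more than 2 N (all of step 2 and velocity of joint dividing_plate between -0.1 and 0.1 rad/s); the arm keeps its last pose, push and grip.
It fails at once if the index knob is turned out of its notch while the carriage is not out at its stop (within 20 mm) (value of joint carriage below 0.1 m and (value of joint dividing_plate above 0.25 rad or value of joint dividing_plate below -0.25 rad)).
It fails at once if the index knob is turned on past the third stop toward the fourth (more than half a notch) (value of joint dividing_plate above 1.466 rad).
It fails at once if the index knob is turned anticlockwise out of its starting notch (value of joint dividing_plate below -0.25 rad).
It fails at once if the caliper, the polish tin or the walnut blank is moved more than 15 mm (distance of any of caliper, polish_tin, walnut_blank from where it was at the start of the episode above 0.015 m).
It also fails if it takes over 66 s, if anything falls off the work surface, if the arm or the gripper's body presses on something with over 40 N, if the wrist force passes 120 N, or if a joint passes its speed limit or range.

## Working session

There is one attempt and no reset: what is moved stays moved. The work goes in short steps, Python scripts to look and compute and a tool call to move; the robot and the scene stay as the last step left them, time stands still between calls to the robot, and variables do not carry over. Pictures are saved under pics/ and viewed, at most 10 in all, crops included, and the job is handed in when it is done.

Besides the shell and the picture viewer there is one more tool, called after "Emit:" by a JSON object that holds its "name" and its "arguments", one argument or row to a line. step_arm: Moves the arm, as the interface text tells. Its arguments: {"type":"object","properties":{"targets":{"type":"array","items":{"type":"array"}},"jaw":{"type":"number"},"grip_force":{"type":"number"}},"required":["targets"]}

```bash
mkdir -p pics; ls
cat > h.py <<'E'
import numpy as np, cv2
from rig import env,get_image,close_job
def cam(n):
    d=get_image(n); d['R']=cv2.Rodrigues(np.array(d['rvec'],float))[0]; d['t']=np.array(d['tvec'],float).ravel(); d['K']=np.array(d['intrinsics'],float); return d
def cast(d,uv,z):
    K=d['K']; r=d['R'].T@np.array([(uv[0]-K[0,2])/K[0,0],(uv[1]-K[1,2])/K[1,1],1]); c=-d['R'].T@d['t']
    return c+r*(z-c[2])/r[2]
def cloud(d):
    K=d['K']; v,u=np.mgrid[:400,:640]; Z=d['z_map']
    p=np.stack([(u-K[0,2])/K[0,0]*Z,(v-K[1,2])/K[1,1]*Z,Z],-1)
    return (p-d['t'])@d['R']
E
python3 - <<'E'
from h import *
ims=[]
for n in('top','side'):
    d=cam(n); ims.append(d['img'][...,::-1]); print(n,d['K'].tolist(),(-d['R'].T@d['t']).round(3),(d['z_map']>0).mean()); np.savez('pics/'+n,**d)
    cv2.imwrite(f'pics/{n}0.png',ims[-1])
o=env.observe();print(o)
E
```

```text
pics
top [[376.1713618619983, 0.0, 323.0132660232167], [0.0, 376.1713618619983, 208.58999511887689], [0.0, 0.0, 1.0]] [0.487 0.169 0.924] 0.9959453125
side [[414.09078683517555, 0.0, 321.6623273875409], [0.0, 414.09078683517555, 200.20608263171644], [0.0, 0.0, 1.0]] [ 0.271 -0.391  0.61 ] 0.995703125
{'time_s': 0.1, 'q': array([ 6.36977948e+01,  2.18372594e+01,  7.43810788e+01,  7.08171088e-04,
        8.38587806e+01, -1.23361602e+01]), 'qvel': array([ 0.0342468 , -0.16695055, -0.10539492,  0.00418545,  0.00223994,
       -0.06504537]), 'joint_efforts': array([ 4.05404367e-03, -4.49222302e+01, -2.31658477e+01, -1.31191900e-04,
        3.67021930e-03, -2.38915042e-06]), 'position': array([0.13261803, 0.53348709, 0.23076838]), 'tool_rot': array([[-9.70438513e-01,  2.41347722e-01, -6.07426974e-04],
       [ 2.41348301e-01,  9.70437816e-01, -1.20118225e-03],
       [ 2.99567507e-04, -1.31227498e-03, -9.99999094e-01]]), 'ft_force': array([-0.43034237, -0.01405619, -0.86903889]), 'wrist_torque': array([-0.01754663,  0.02455257,  0.00350507]), 'gripper_force': 0.0, 'grip_width': 0.08487280168569208}
```

View pics/top0.png

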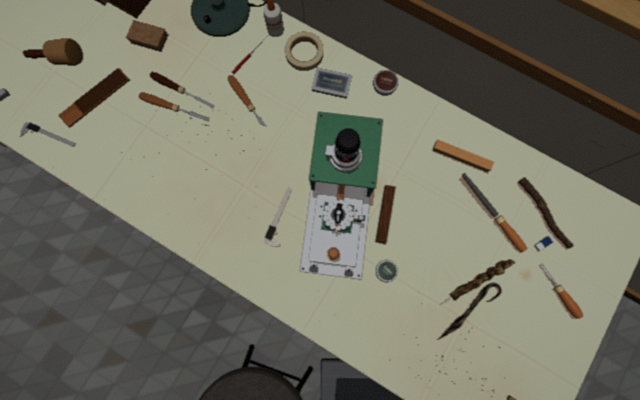

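View pics/side0.png

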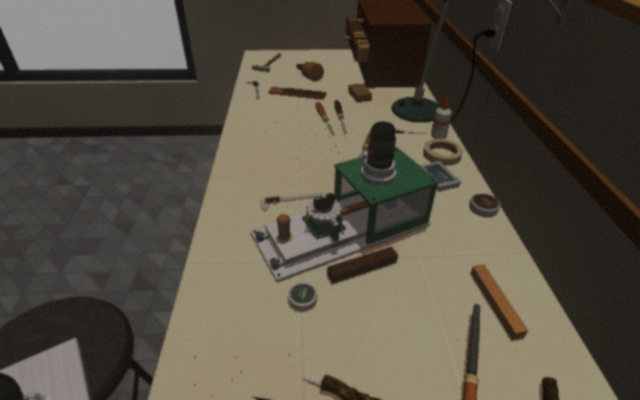

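The top view shows the jig's pull knob at about (334,254), the black index knob at (338,213) and the guard and motor at (347,145). The caliper is on the left at (280,218), and the blank (386,214) and tin (387,271) are on the right. Next I measure these points.

Run:
```python
from h import *
d=dict(np.load('pics/top.npz')); P=cloud(d); im=d['img']; hsv=cv2.cvtColor(im,cv2.COLOR_RGB2HSV)
box=np.zeros((400,640),bool); box[95:290,295:395]=1
# guard roof: green at z~0.122
g=box&(hsv[...,0]>60)&(hsv[...,0]<90)&(hsv[...,1]>100)&(abs(P[...,2]-.122)<.012)
print('guard n',g.sum(),P[g][:,2].mean())
r=cv2.minAreaRect(P[g][:,:2].astype(np.float32)); print('guard rect',r)
# pull knob: orange-brown high
k=box&(P[...,2]>.08)&(P[...,2]<.1); k[:235]=0
print('pull',k.sum(),P[k].mean(0), [cast(d,np.argwhere(k).mean(0)[::-1],.09)], np.ptp(P[k],axis=0))
b=box&(P[...,2]>.097)&(P[...,2]<.115);b[:198]=0;b[235:]=0
q=P[b]; print('idx',b.sum(),q.mean(0),cast(d,np.argwhere(b).mean(0)[::-1],.108),cv2.minAreaRect(q[:,:2].astype(np.float32)))
mo=box&(P[...,2]>.22); print('motor',mo.sum(),P[mo].mean(0),P[mo].max(0))
cv2.imwrite('pics/crop.png',cv2.resize(im[180:290,290:410,::-1],None,fx=5,fy=5,interpolation=cv2.INTER_CUBIC))
s=dict(np.load('pics/side.npz'));Q=cloud(s)
m=(Q[...,2]>.08)&(Q[...,2]<.11);m[:,:265]=0;m[:,300:]=0;m[260:]=0;m[:190]=0
print('pull side',m.sum(),Q[m].mean(0))
```

```text
guard n 3003 0.12209800094783174
guard rect ((0.7666138410568237, 0.13032568991184235), (0.1428542137145996, 0.16042478382587433), 84.14464569091797)
pull 114 [0.53938771 0.15287852 0.08750697] [array([0.53922352, 0.15292707, 0.09      ])] [0.02448882 0.02461464 0.01213163]
idx 149 [0.62590458 0.14386388 0.10664623] [0.62565318 0.14390602 0.108     ] ((0.6264774799346924, 0.1438799649477005), (0.04227021709084511, 0.01998196169734001), 1.8270866870880127)
motor 525 [0.70407448 0.13765407 0.34857196] [0.77232698 0.1691917  0.92356773]
pull side 124 [0.5371504  0.14775183 0.08629609]
```

View pics/crop.png

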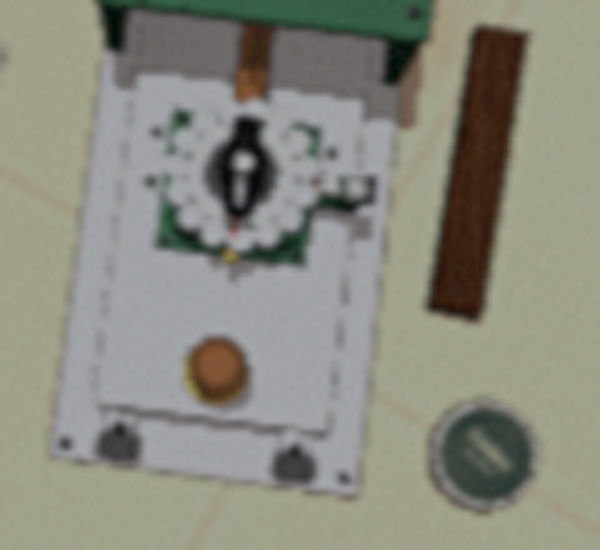

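The geometry checks out: guard 160×143 mm, yaw −5.9°, pull knob to index knob 87 mm. The pull knob is at (0.539, 0.153), so the carriage is about 10 mm out. I move above the knob now.

Emit:
{"name": "step_arm", "arguments": {
  "targets": [
    [[-0.81,-0.453,0],[0,0,-0.18]],
    [[-0.81,-0.453,0],[0,0,-0.18]],
    [[-0.81,-0.453,0],[0,0,-0.18]],
    [[-0.81,-0.453,0],[0,0,-0.18]],
    [[-0.81,-0.453,0],[0,0,-0.18]],
    [[-0.81,-0.453,0],[0,0,-0.18]],
    [[-0.81,-0.453,0],[0,0,-0.18]],
    [[-0.81,-0.453,0],[0,0,-0.18]],
    [[-0.81,-0.453,0],[0,0,-0.18]],
    [[-0.81,-0.453,0],[0,0,-0.18]]
  ],
  "jaw": 85,
  "grip_force": 40
}}

```text
time_s: 0.93
position: [0.3353, 0.3433, 0.2311]
tool_rot: [[-0.995, 0.102, -0.001], [0.102, 0.995, -0.0], [0.001, -0.0, -1.0]]
ft_force: [0.6, 0.3, -0.4]
grip_width: 0.085
gripper_force: 0.0
```

Emit:
{"name": "step_arm", "arguments": {
  "targets": [
    [[-0.741,-0.562,0],[0,0,0]],
    [[-0.741,-0.562,0],[0,0,0]],
    [[-0.741,-0.562,0],[0,0,0]],
    [[-0.741,-0.562,0],[0,0,0]],
    [[-0.741,-0.562,0],[0,0,0]],
    [[-0.741,-0.562,0],[0,0,0]],
    [[-0.741,-0.562,0],[0,0,0]],
    [[-0.741,-0.562,0.3],[0,0,0]],
    [[-0.741,-0.562,0.3],[0,0,0]],
    [[-0.741,-0.562,0.3],[0,0,0]]
  ]
}}

```text
time_s: 1.77
position: [0.5363, 0.1536, 0.1353]
tool_rot: [[-0.995, 0.101, -0.011], [0.101, 0.995, -0.001], [0.011, -0.002, -1.0]]
ft_force: [-0.5, 0.4, -1.0]
grip_width: 0.0848
gripper_force: 0.0
```

Run:
```python
from h import *
o=env.observe();print(o['position'],o['tool_rot'].round(3),o['q'])
a=cam('wrist');b=cam('side')
cv2.imwrite('pics/w1.png',np.vstack([a['img'],b['img']])[...,::-1][::1][:, :])
x=np.vstack([cv2.resize(a['img'],(480,300)),cv2.resize(b['img'],(480,300))])[...,::-1]
cv2.imwrite('pics/w1.png',x)
```

```text
[0.53632344 0.15356413 0.13527718] [[-0.995  0.101 -0.011]
 [ 0.101  0.995 -0.001]
 [ 0.011 -0.002 -1.   ]] [ 3.81344931e+00  2.78185996e+01  8.13292429e+01  1.27308493e-02
  7.14993745e+01 -8.03880447e+01]
```

View pics/w1.png

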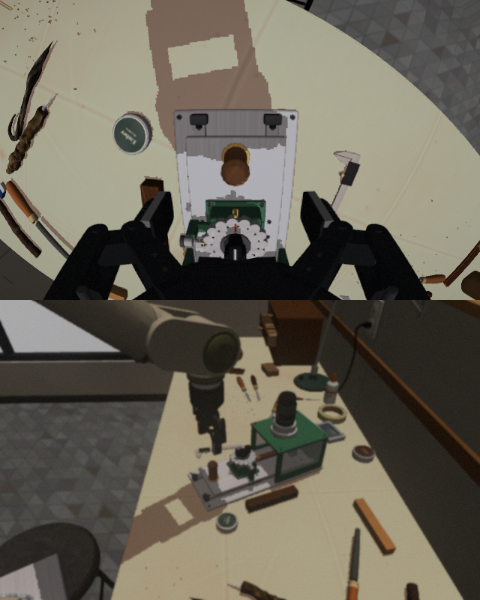

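The knob at (236,165) sits centred between the fingers in the wrist view, so I descend.

Emit:
{"name": "step_arm", "arguments": {
  "targets": [
    [[0,0,0],[0,0,0]],
    [[0,0,0.05],[0,0,0]],
    [[0,0,0.1],[0,0,0]],
    [[0,0,0.15],[0,0,0]],
    [[0,0,0.2],[0,0,0]],
    [[0,0,0.25],[0,0,0]],
    [[0,0,0.29],[0,0,0]],
    [[0,0,0.3],[0,0,0]],
    [[0,0,0.3],[0,0,0]],
    [[0,0,0.3],[0,0,0]]
  ]
}}

```text
time_s: 2.7
position: [0.5407, 0.1531, 0.0532]
tool_rot: [[-0.995, 0.102, 0.003], [0.102, 0.995, 0.0], [-0.003, 0.001, -1.0]]
ft_force: [-1.2, 0.5, 0.9]
grip_width: 0.0847
gripper_force: 0.0
```

Emit:
{"name": "step_arm", "arguments": {
  "targets": [
    [[0,0,0.015],[0,0,0]],
    [[0,0,0.015],[0,0,0]],
    [[0,0,0.015],[0,0,0]],
    [[0,0,0.015],[0,0,0]],
    [[0,0,0.015],[0,0,0]],
    [[0,0,0.015],[0,0,0]],
    [[0,0,0.015],[0,0,0]],
    [[0,0,0.015],[0,0,0]],
    [[0,0,0.015],[0,0,0]],
    [[0,0,0.015],[0,0,0]]
  ],
  "jaw": 15
}}

```text
time_s: 3.53
position: [0.5397, 0.1515, 0.0473]
tool_rot: [[-0.995, 0.102, -0.0], [0.102, 0.995, -0.002], [-0.0, -0.002, -1.0]]
ft_force: [-2.0, -8.2, 4.7]
grip_width: 0.0252
gripper_force: 39.0
```

Emit:
{"name": "step_arm", "arguments": {
  "targets": [
    [[0.02,0,0],[0,0,0]],
    [[0.05,0,0],[0,0,0]],
    [[0.08,0,0],[0,0,0]],
    [[0.11,0,0],[0,0,0]],
    [[0.14,0,0],[0,0,0]],
    [[0.17,0,0],[0,0,0]],
    [[0.2,0,0],[0,0,0]],
    [[0.23,0,0],[0,0,0]],
    [[0.26,0,0],[0,0,0]],
    [[0.28,0,0],[0,0,0]]
  ]
}}

```text
time_s: 4.37
position: [0.4564, 0.1601, 0.0473]
tool_rot: [[-0.995, 0.102, 0.002], [0.102, 0.995, -0.002], [-0.002, -0.002, -1.0]]
ft_force: [2.8, -10.1, 1.1]
grip_width: 0.0251
gripper_force: 39.6
```

Emit:
{"name": "step_arm", "arguments": {
  "targets": [
    [[0.02,0,0],[0,0,0]],
    [[0.03,0,0],[0,0,0]],
    [[0.04,0,0],[0,0,0]],
    [[0.05,0,0],[0,0,0]],
    [[0.06,0,0],[0,0,0]],
    [[0.067,0,0],[0,0,0]],
    [[0.074,0,0],[0,0,0]],
    [[0.08,0,0],[0,0,0]],
    [[0.08,0,0],[0,0,0]],
    [[0.08,0,0],[0,0,0]]
  ]
}}

```text
time_s: 5.2
position: [0.4328, 0.1626, 0.0473]
tool_rot: [[-0.995, 0.102, 0.001], [0.102, 0.995, -0.002], [-0.001, -0.002, -1.0]]
ft_force: [1.3, -9.9, 3.2]
grip_width: 0.0252
gripper_force: 39.7
```

Emit:
{"name": "step_arm", "arguments": {
  "targets": [
    [[0.005,0,0],[0,0,0]],
    [[0.01,0,0],[0,0,0]],
    [[0.015,0,0],[0,0,0]],
    [[0.02,0,0],[0,0,0]],
    [[0.02,0,0],[0,0,0]],
    [[0.02,0,0],[0,0,0]]
  ]
}}

```text
time_s: 5.7
position: [0.433, 0.1626, 0.0475]
tool_rot: [[-0.995, 0.102, 0.014], [0.102, 0.995, -0.002], [-0.014, -0.001, -1.0]]
ft_force: [24.0, -14.2, -16.4]
grip_width: 0.025
gripper_force: 40.7
```

It's against the stop, with 24 N and no further motion. I relax, open and rise.

Emit:
{"name": "step_arm", "arguments": {
  "targets": [
    [[-0.01,0,0],[0,0,0]],
    [[-0.02,0,0],[0,0,0]],
    [[-0.02,0,0],[0,0,0]],
    [[-0.02,0,0],[0,0,0]]
  ]
}}

```text
time_s: 6.03
position: [0.4333, 0.1625, 0.0473]
tool_rot: [[-0.995, 0.102, 0.002], [0.102, 0.995, -0.002], [-0.002, -0.002, -1.0]]
ft_force: [2.0, -11.0, 2.3]
grip_width: 0.025
gripper_force: 41.7
```

Emit:
{"name": "step_arm", "arguments": {
  "targets": [
    [[0,0,0],[0,0,0]],
    [[0,0,0],[0,0,0]],
    [[0,0,0],[0,0,0]],
    [[0,0,0],[0,0,0]],
    [[0,0,0],[0,0,0]],
    [[0,0,0],[0,0,0]],
    [[0,0,0],[0,0,0]],
    [[0,0,0],[0,0,0]]
  ],
  "jaw": 70
}}

```text
time_s: 6.7
position: [0.4322, 0.1638, 0.0468]
tool_rot: [[-0.995, 0.102, 0.0], [0.102, 0.995, 0.0], [-0.0, 0.0, -1.0]]
ft_force: [0.7, 0.1, -0.0]
grip_width: 0.07
gripper_force: 0.0
```

Emit:
{"name": "step_arm", "arguments": {
  "targets": [
    [[0,0,-0.1],[0,0,0]],
    [[0,0,-0.2],[0,0,0]],
    [[0,0,-0.3],[0,0,0]],
    [[0,0,-0.4],[0,0,0]],
    [[0,0,-0.5],[0,0,0]],
    [[0.15,0,-0.5],[0,0,0]],
    [[0.3,0,-0.5],[0,0,0]],
    [[0.3,0,-0.5],[0,0,0]],
    [[0.3,0,-0.5],[0,0,0]]
  ]
}}

```text
time_s: 7.45
position: [0.3405, 0.1732, 0.1971]
tool_rot: [[-0.995, 0.101, 0.0], [0.101, 0.995, 0.0], [-0.0, 0.0, -1.0]]
ft_force: [0.7, 0.3, 0.1]
grip_width: 0.0701
gripper_force: 0.0
```

Run:
```python
from h import *
o=env.observe();print(o['position'],o['q'].round(1))
d=cam('top'); cv2.imwrite('pics/t2.png',cv2.resize(d['img'][180:320,270:410,::-1],None,fx=4,fy=4,interpolation=cv2.INTER_CUBIC))
P=cloud(d);u=np.array([.9947,-.1028])
for n,c in(('pull',np.array([.430,.164])),('idx',np.array([.517,.155]))):
    m=(P[...,2]>(.08 if n=='pull' else .098))&(P[...,2]<.115)&(np.linalg.norm(P[...,:2]-c,axis=-1)<.032)
    print(n,m.sum(),P[m].mean(0) if m.any() else 0, cast(d,np.argwhere(m).mean(0)[::-1],.09 if n=='pull' else .108) if m.any() else 0,cv2.minAreaRect(P[m][:,:2].astype(np.float32)) if m.any() else 0)
```

```text
[0.3405339  0.17321846 0.19713185] [  9.    6.8 101.7   0.   71.5 -75.2]
pull 117 [0.43372614 0.16406157 0.08783092] [0.43385247 0.16407286 0.09      ] ((0.4335419237613678, 0.16416171193122864), (0.023576781153678894, 0.02401318959891796), 2.1079702377319336)
idx 149 [0.52035568 0.15483026 0.10721586] [0.52029792 0.15484535 0.108     ] ((0.5201395153999329, 0.15430426597595215), (0.042454250156879425, 0.021740028634667397), 8.411495208740234)
```

View pics/t2.png

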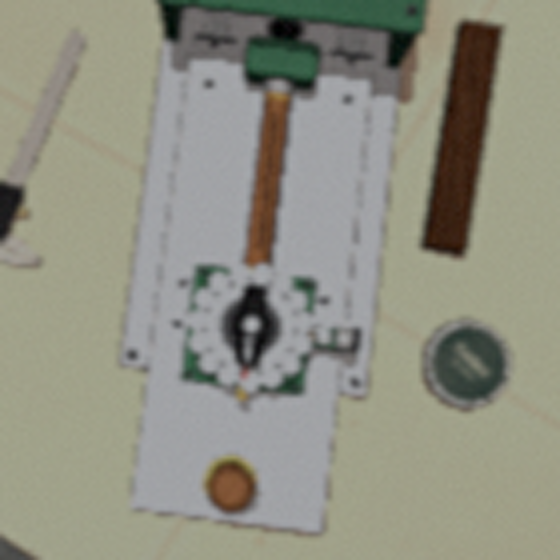

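The carriage is out, and the bystanders are untouched. The index knob at crop (251,325) is still at notch 0, at about (0.5205, 0.1536) after the arm/camera bias of about 1.3 mm seen at the pull knob. I go over it and down.

Emit:
{"name": "step_arm", "arguments": {
  "targets": [
    [[-0.13,-0.004,0],[0,0,0]],
    [[-0.26,-0.004,0],[0,0,0]],
    [[-0.38,-0.004,0],[0,0,0]],
    [[-0.5,-0.004,0],[0,0,0]],
    [[-0.57,-0.004,0],[0,0,0]],
    [[-0.604,-0.004,0],[0,0,0]],
    [[-0.604,-0.004,0.05],[0,0,0]],
    [[-0.604,-0.004,0.1],[0,0,0]],
    [[-0.604,-0.004,0.14],[0,0,0]],
    [[-0.604,-0.004,0.14],[0,0,0]]
  ],
  "jaw": 50
}}

```text
time_s: 8.33
position: [0.5231, 0.1527, 0.1519]
tool_rot: [[-0.995, 0.103, -0.005], [0.103, 0.995, -0.0], [0.004, -0.001, -1.0]]
ft_force: [0.2, -0.5, 0.5]
grip_width: 0.05
gripper_force: 0.0
```

Emit:
{"name": "step_arm", "arguments": {
  "targets": [
    [[0,0,0.03],[0,0,0]],
    [[0,0,0.06],[0,0,0]],
    [[0,0,0.1],[0,0,0]],
    [[0,0,0.14],[0,0,0]],
    [[0,0,0.18],[0,0,0]],
    [[0,0,0.21],[0,0,0]],
    [[0,0,0.23],[0,0,0]],
    [[0,0,0.23],[0,0,0]],
    [[0,0,0.23],[0,0,0]]
  ]
}}

```text
time_s: 9.08
position: [0.5231, 0.1532, 0.0859]
tool_rot: [[-0.995, 0.102, 0.0], [0.102, 0.995, -0.0], [-0.0, -0.0, -1.0]]
ft_force: [-0.0, -0.1, -0.0]
grip_width: 0.0498
gripper_force: 0.0
```

Emit:
{"name": "step_arm", "arguments": {
  "targets": [
    [[0.008,0,0.006],[0,0,0]],
    [[0.008,0,0.006],[0,0,0]],
    [[0.008,0,0.006],[0,0,0]],
    [[0.008,0,0.006],[0,0,0]]
  ]
}}

```text
time_s: 9.42
position: [0.5206, 0.1535, 0.0844]
tool_rot: [[-0.995, 0.102, 0.001], [0.102, 0.995, 0.0], [-0.001, 0.0, -1.0]]
ft_force: [-0.0, -0.3, 0.2]
grip_width: 0.0501
gripper_force: 0.0
```

Emit:
{"name": "step_arm", "arguments": {
  "targets": [
    [[0,0,0],[0,0,0]],
    [[0,0,0],[0,0,0]],
    [[0,0,0],[0,0,0]],
    [[0,0,0],[0,0,0]],
    [[0,0,0],[0,0,0]],
    [[0,0,0],[0,0,0]],
    [[0,0,0],[0,0,0]],
    [[0,0,0],[0,0,0]],
    [[0,0,0],[0,0,0]],
    [[0,0,0],[0,0,0]]
  ],
  "jaw": 5,
  "grip_force": 70
}}

```text
time_s: 10.25
position: [0.5205, 0.1535, 0.0843]
tool_rot: [[-0.995, 0.102, 0.0], [0.102, 0.995, 0.0], [-0.0, 0.0, -1.0]]
ft_force: [-1.9, -0.3, 4.7]
grip_width: 0.0126
gripper_force: 68.7
```

Run:
```python
from h import *
o=env.observe();print(o['position'],o['q'].round(1),o['wrist_torque'].round(3))
a=cam('wrist')
cv2.imwrite('pics/w3.png',a['img'][...,::-1])
```

```text
[0.52053224 0.15353938 0.08425705] [  3.9  29.8  87.9   0.   62.3 -80.2] [-0.02   0.216  0.015]
```

View pics/w3.png

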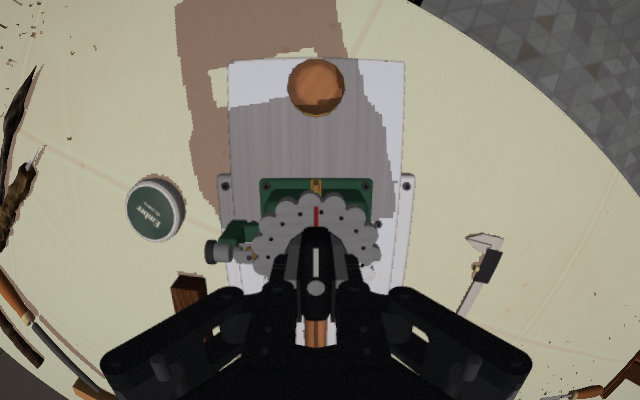

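The bar is gripped and centred at (316,280), with the white line toward the pull knob. I turn 24° and check.

Emit:
{"name": "step_arm", "arguments": {
  "targets": [
    [[0,0,0],[0,0,0.07]],
    [[0,0,0],[0,0,0.14]],
    [[0,0,0],[0,0,0.21]],
    [[0,0,0],[0,0,0.28]],
    [[0,0,0],[0,0,0.35]],
    [[0,0,0],[0,0,0.42]],
    [[0,0,0],[0,0,0.48]],
    [[0,0,0],[0,0,0.533]],
    [[0,0,0],[0,0,0.533]],
    [[0,0,0],[0,0,0.533]]
  ]
}}

```text
time_s: 11.13
position: [0.5207, 0.154, 0.0843]
tool_rot: [[-0.868, 0.497, 0.001], [0.497, 0.868, 0.001], [-0.0, 0.001, -1.0]]
ft_force: [-0.2, 4.6, 5.0]
grip_width: 0.013
gripper_force: 69.0
```

Emit:
{"name": "step_arm", "arguments": {
  "targets": [
    [[0,0,0],[0,0,0.07]],
    [[0,0,0],[0,0,0.14]],
    [[0,0,0],[0,0,0.21]],
    [[0,0,0],[0,0,0.28]],
    [[0,0,0],[0,0,0.35]],
    [[0,0,0],[0,0,0.42]],
    [[0,0,0],[0,0,0.48]],
    [[0,0,0],[0,0,0.533]],
    [[0,0,0],[0,0,0.533]],
    [[0,0,0],[0,0,0.533]]
  ]
}}

```text
time_s: 11.97
position: [0.521, 0.1544, 0.0843]
tool_rot: [[-0.591, 0.807, 0.002], [0.807, 0.591, 0.002], [0.0, 0.002, -1.0]]
ft_force: [1.6, 6.9, 4.7]
grip_width: 0.0127
gripper_force: 68.8
```

Emit:
{"name": "step_arm", "arguments": {
  "targets": [
    [[0,0,0],[0,0,0.07]],
    [[0,0,0],[0,0,0.14]],
    [[0,0,0],[0,0,0.21]],
    [[0,0,0],[0,0,0.28]],
    [[0,0,0],[0,0,0.35]],
    [[0,0,0],[0,0,0.42]],
    [[0,0,0],[0,0,0.48]],
    [[0,0,0],[0,0,0.533]],
    [[0,0,0],[0,0,0.533]],
    [[0,0,0],[0,0,0.533]]
  ]
}}

```text
time_s: 12.8
position: [0.5215, 0.1546, 0.0843]
tool_rot: [[-0.212, 0.977, 0.003], [0.977, 0.212, 0.002], [0.002, 0.003, -1.0]]
ft_force: [4.2, 7.8, 3.3]
grip_width: 0.0127
gripper_force: 68.6
```

Run:
```python
from h import *
o=env.observe();print(o['position'],o['q'].round(1),o['wrist_torque'].round(3),o['tool_rot'].round(3),o['gripper_force'])
a=cam('wrist');d=cam('top')
cv2.imwrite('pics/w4.png',a['img'][...,::-1])
P=cloud(d)
m=(P[...,2]>.08)&(P[...,2]<.1)&(np.linalg.norm(P[...,:2]-[.4337,.164],axis=-1)<.025);print(m.sum(),P[m].mean(0))
```

```text
[0.52147538 0.15457621 0.08428789] [ 4.  29.9 87.8  0.1 62.1 -8.3] [ 1.354 -0.551 -0.091] [[-0.212  0.977  0.003]
 [ 0.977  0.212  0.002]
 [ 0.002  0.003 -1.   ]] 68.62764716148376
28 [0.44223495 0.16533302 0.08671176]
```

View pics/w4.png

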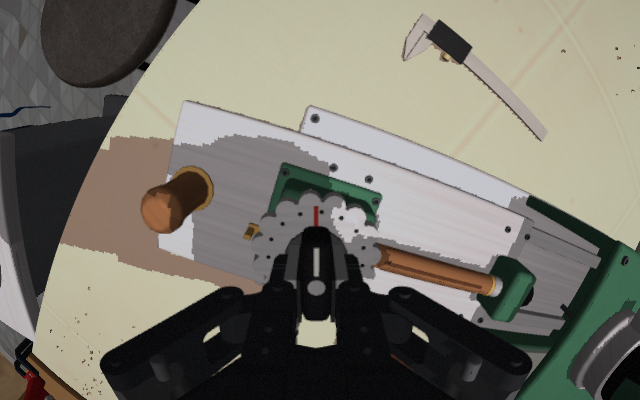

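The knob has turned 71.9° and the bar is still held at (316,265) with 69 N. Little residual torque remains and the carriage is still out. I hand in.

```bash
python3 -c "
from h import *
print(close_job())"
```

```text
the job is handed in; nothing more can be done
None
```

The job is handed in; the judge's result isn't shown to me: the carriage is out against its stop, and the index knob is three clicks clockwise (71.9° measured), still gripped at about 69 N.

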